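Shut and lock the fryer's drain valve

ROBOT

A 6-joint arm with a two-finger parallel gripper is mounted at the origin on the work surface. World frame = base frame: x ahead of the robot, y to its left, z up, the work surface at z = 0. Lengths are in mm, angles in rad, forces in N, time in s.
With the tool pointing down it reaches from about 350 to 975 mm from the base axis. Payload 7.1 kg.
Tool frame: the origin (TCP) lies at the very end of the fingers, on their centre line; the grasp point (between the pads) lies 19 mm behind it; z points along the fingers, y is the direction in which the jaws open and shut (so a half turn about z gives the same grasp; the last joint's range is limited). The gripper opens to 88 mm and grips with 3 to 60 N. Pads are 20 mm wide; open, the fingers measure 115 mm over their backs; the gripper's body (75 mm by 178 mm) begins 61 mm behind the grasp point.
Start: joints at [1.12, 0.423, 1.63, -0, 1.089, -0.019], TCP at [261.534, 567.631, 183.475] pointing down, gripper open.
Joint ranges: [-3, 3], [-0.9, 2.11], [0.09, 2.58], [-1.31, 4.45], [0.11, 2.69], [-2.54, 2.54]. Speed limits (rad/s): [2.39, 2.39, 3.01, 3.14, 3.14, 3.14].

INTERFACE

Orientations are given as a rotation vector (axis times angle).
In Python, from workcell import monitor, vision, order, find_in, regions_of, place_of gives the robot as it stands. The module is installed in compiled form; this text tells all that it offers.
- The arm moves only by the tool carry_out, never from a script. Its argument "targets" is a list of rows, each a list of 3 entries, a list of its own where there are three numbers: the turn, a rotation vector about the world's x, y, z in degrees, then the shift along the world's x, y, z in mm, then the finger opening in mm, from 0 to 87.8. In form: [[[rx, ry, rz], [x, y, z], hand], ...]. A call has 1 to 10 rows; each row is the pose to reach, as a shift and turn from the pose commanded when the call began; what a row does not reach only later rows make up. A row lasts 1/12 s, in which the tool goes at most 41.7 mm and 7.16 degrees, less where a joint would pass 70% of its speed; a pose out of reach is approached as far as the arm can. A call with a gripper value outside its range is refused whole. The fingers move at their own pace and stop on an object; the grip force is fixed at half the most. Time passes only in rows, so rows that repeat a pose let the fingers close. It gives the time, the measured TCP pose, the force and the opening at its end, in the units of the state.
- monitor.get_obs(): the state, without advancing time (a new reading comes with each control period).
- vision.get_image(name): name is "scene" or "side" or "wrist"; returns the picture (384x512x3 uint8, red, green, blue); there is no depth.
- vision.camera_model(name): a dict with "K" (3x3 intrinsics, pixels), "dist" ([k1, k2, p1, p2, k3] as OpenCV has them; the pictures are not rectified), "rvec" (rotation vector, rad) and "tvec" (3), from world to camera coordinates, as OpenCV has them. Camera axes: x right, y down, z forward; pixel columns grow to the right and rows downward; lengths in mm; the calibration is good to about 2 mm. A picture is of the moment at which its call begins: read the wrist's pose just before it. camera_model takes no time and is no camera call; for the wrist camera it gives the pose at the moment of the call.
- order.close_job(): hands the job in, once; it reports no verdict.
Trained networks look in the newest picture that a camera, given by its name, has taken for a name from the list of things; names that differ only in an ending like _2 or _b are one class to them, and where a whole thing is asked for, a point or a joint stands for the part that bears it (a point fixed in the world has none). Each returns a list of dicts, best first, with "confidence" (0 to 1); they miss things now and then, are a little off and sometimes report something else, mostly with a low value. They report only what shows in the picture. A call takes as long as a camera call.
- find_in(query, camera): "point" ([x, y, z] in mm, in the coordinates of the camera as it stood for that picture, good to about 4 mm: the middle of the surface that is visible of it).
- regions_of(query, camera): "mask" (384x512 bool, what is visible of it).
- place_of(query, camera): "point" ([x, y, z] in mm, in the coordinates of the camera as it stood for that picture, good to about 4 mm: a listed point, or the origin of a listed thing).
The state is a dict: "t": time; "qpos": joint angles; "qvel": joint speeds; "joint_torque": joint torques, N m; "ee_pos": TCP position; "orientation": TCP orientation; "ft_force": force on the tool from outside, world axes, zero at the start; "moment": the same for the moment, N m; "width": finger opening in mm.
Only numpy, scipy, OpenCV 4.12 (cv2) and the standard library are available. Lean on these libraries where they do the work, as an engineer would, in place of code of your own. Each camera call takes 0.05 s, during which the arm holds its last target.

TASK

The fryer has been drained and washed, so shut its drain valve and lock it before fresh oil goes in. Push the valve lever round with a fingertip until the slot in the lock disc lines up with the slide bolt, then push the bolt by its upright tab fully home through the slot. Only push: do not grip the lever or the bolt, leave everything else on the counter where it is, and finish with the hand clear.

Things in the scene. Friction and masses are not known exactly. Their poses are not given: they have to be found in the camera images.
- fryer: fixed stainless countertop fryer, 320 wide, 380 deep, 215 mm high (rear head 300), with a drain line on its front: level 34 mm pipe, axis 100 mm high, through a ball valve to a down-turned elbow. Origin: on the counter under the upright valve stem. z up; x along the pipe from outlet to fryer (front panel at x = +180 mm, elbow at -155); y level, across the pipe.
- valve_axis (a point): point on the upright stem axis of the valve, at mid thickness of the lock disc, 154 mm above the counter. The lock disc (plain steel, 92 mm diameter, 8 mm thick, top at 158 mm) and the lever turn together about this axis; the nut on top reaches 175 mm.
- valve_lever (a joint): angle (rad) of lever and disc, counter-clockwise from above. 0: shut, lever square off the pipe along the fryer's -y, slot facing the bolt. Found open at 0.65 to 1.35, leaning round towards the fryer (1.57: along its +x). No stop or click at 0: it turns on to -0.4 (other limit 1.6). Takes 4 to 5 N at the grip and stays where left.
- lever_grip (a point): middle of the black sleeve on the lever, 90 mm from the stem axis, 161 mm above the counter. The sleeve is 70 mm long (from 55 to 125 mm off the axis), 24 mm wide and 16 mm high (153 to 169 mm above the counter), with free space beside it and 60 mm or more below.
- slot_mouth (a point): middle of the mouth of the disc's only slot, on the rim, 46 mm from the stem axis, 154 mm above the counter. The slot is 18 mm wide with parallel sides, open at the rim and 26 mm deep towards the axis, a quarter turn clockwise (from above) from the lever.
- slide_bolt (a joint): travel (m) of the slide bolt: 0 withdrawn, 0.030 fully home with the tab against its guide strap. Slides level along the fryer's +x, straight at the stem axis; found between 0 and 0.004. The nose meets the disc's rim after 8 mm unless the slot faces it (within about 0.06 rad). About 3 N of friction; stays where left.
- bolt_nose (a point): front end of the bolt bar, 154 mm above the counter, 54 mm from the stem axis when withdrawn. The bar is 12 mm wide and 7 mm thick with a round nose, held in two straps on a bracket over the outlet pipe.
- bolt_tab (a point): middle of the rear face (turned away from the valve; push here) of the bolt's upright finger tab, 172 mm above the counter, 128 mm from the stem axis when withdrawn. The tab is 32 mm wide across the pipe, 8 mm thick, from 150 to 188 mm above the counter; free space behind and above it (top of the outlet pipe at 117 mm).
- drain_pan: open steel pan 155 x 300 x 60 mm under the outlet elbow; leave it. Origin at the middle of its underside.
- salt_shaker: steel shaker, 60 mm diameter, 102 mm high, near the valve on the side away from the lever; leave it. Origin at the middle of its underside.
- fryer_brush: brush 240 mm long, about 20 mm high, lying on the counter on the lever's side of the valve; leave it. Origin at its middle, on the counter.
- spray_bottle: white spray bottle, 72 mm diameter, 205 mm high; leave it. Origin at the middle of its underside.
- croquettes_a: the nearer clear plastic pack of croquettes 164 x 122 x 35 mm on the pale green board; leave it. Origin at the middle of its underside.
- pepper_shaker: smaller steel shaker, 48 mm diameter, 78 mm high, between the salt shaker and the fryer's front; leave it. Origin at the middle of its underside.

How it is judged:
By the outcome, as a careful person would: the job done as asked, in the order asked, and still so for the second after the job is handed in, with the robot touching nothing.
It also fails if it takes over 51 s, if anything falls off the work surface, if the arm or the gripper's body presses on something with over 40 N, if the wrist force passes 120 N, or if a joint passes its speed limit or range.

## Working session

There is one attempt and no reset: what is moved stays moved. The work goes in short steps, Python scripts to look and compute and a tool call to move; the robot and the scene stay as the last step left them, time stands still between calls to the robot, and variables do not carry over. Pictures are saved under pics/ and viewed, and the job is handed in when it is done.

Besides the shell and the picture viewer there is one more tool, called as name([rows], argument=value, ...), one row to a line, values as JSON. carry_out: Moves the arm, as the interface text tells. Its arguments: {"type":"object","properties":{"targets":{"type":"array","items":{"type":"array"}}},"required":["targets"]}

```bash
mkdir -p pics; cat > h.py <<'E'
import numpy as np, cv2
from workcell import monitor, vision, order, find_in, regions_of, place_of
def w(cam,p):
    m=vision.camera_model(cam); R=cv2.Rodrigues(np.array(m["rvec"],float))[0]
    return R.T@(np.array(p,float)-np.array(m["tvec"],float).ravel())
def px(cam,P):
    m=vision.camera_model(cam)
    return cv2.projectPoints(np.array(P,float).reshape(-1,3),np.array(m["rvec"],float),np.array(m["tvec"],float),np.array(m["K"],float),np.array(m["dist"],float))[0].reshape(-1,2)
def ray(cam,uv,z):
    m=vision.camera_model(cam); R=cv2.Rodrigues(np.array(m["rvec"],float))[0]
    n=cv2.undistortPoints(np.array([[uv]],float),np.array(m["K"],float),np.array(m["dist"],float)).ravel()
    d=R.T@np.array([n[0],n[1],1]); c=-R.T@np.array(m["tvec"],float).ravel()
    return c+d*(z-c[2])/d[2]
def snap(cam,name):
    im=vision.get_image(cam); cv2.imwrite(f"pics/{name}.png",im[:,:,::-1]); return im
E
python3 - <<'E'
from h import *
np.set_printoptions(precision=1,suppress=True)
for c in ["scene","side","wrist"]:
    snap(c,c+"0")
    print(c, w(c,[0,0,0]))
    for q in ["valve_axis","lever_grip","slot_mouth","bolt_nose","bolt_tab","fryer"]:
        r=place_of(q,c)
        for d in r[:2]: print(q,round(d["confidence"],2),w(c,d["point"]))
o=monitor.get_obs(); print(o)
E
```

```text
scene [1099.7 -282.  1049. ]
valve_axis 0.93 [ 613.7 -147.6  155. ]
lever_grip 0.74 [ 606.8 -239.   161.5]
bolt_nose 0.54 [601.6 -99.4 160. ]
bolt_tab 0.76 [587.2 -21.4 170.6]
fryer 0.92 [ 608.7 -154.2   -0.7]
fryer 0.75 [588.1 -21.4 172. ]
side [  55.7 -487.6  538.2]
lever_grip 0.81 [ 606.  -239.9  163.5]
lever_grip 0.69 [594.3  18.    0.4]
slot_mouth 0.9 [ 565.7 -144.9  154.4]
bolt_tab 0.75 [585.2 -18.2 172.5]
bolt_tab 0.75 [593.3  20.    2.8]
wrist [202.9 595.1 384.3]
{'t': 1.05, 'qpos': array([ 1.1,  0.4,  1.6, -0. ,  1.1, -0. ]), 'qvel': array([-0.,  0.,  0.,  0.,  0.,  0.]), 'joint_torque': array([  0. , -54.5, -27.4,   0.1,   0. ,  -0. ]), 'ee_pos': array([261.5, 567.7, 183.5]), 'orientation': array([0.7, 3.1, 0. ]), 'ft_force': array([ 0.1, -0.3,  0.4]), 'moment': array([ 0.,  0., -0.]), 'width': 87.57831988601863}
```

View pics/scene0.png

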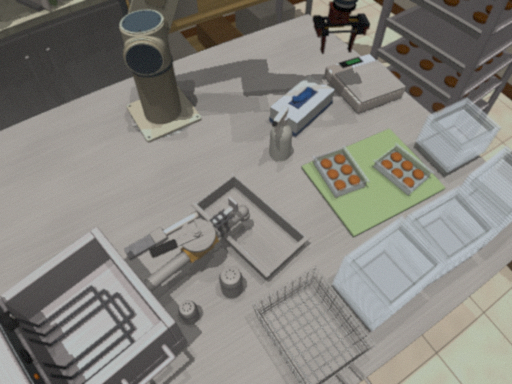

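View pics/side0.png

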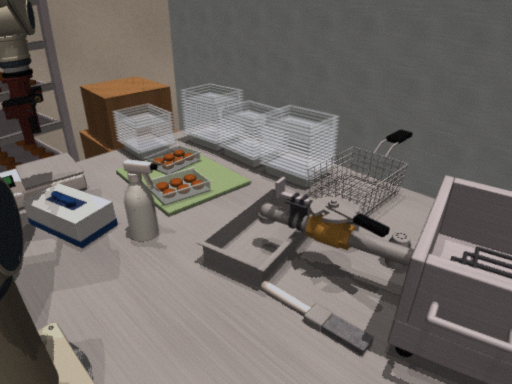

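The scene view shows the valve at about (200,238), with the lever pointing at the fryer around (150,243). The bolt and its straps are near (225,217), the shakers at (231,280) and (187,310), and the spray bottle at (281,135). The side view agrees: tab at (280,190), lever at (372,224).

I'll work out a wrist-camera look pose next.

```bash
python3 - <<'E'
from h import *
from scipy.spatial.transform import Rotation as Ro
np.set_printoptions(precision=2,suppress=True)
o=monitor.get_obs(); m=vision.camera_model("wrist")
Rc=cv2.Rodrigues(np.array(m["rvec"],float))[0]
Rt=Ro.from_rotvec(o["orientation"]).as_matrix()
print(Rt, "cam in tool",Rt.T@(w("wrist",[0,0,0])-o["ee_pos"]),"\naxes in tool\n",Rt.T@Rc.T, m["K"][0][0])
print("hit at 158 below tcp-190", ray("wrist",(256,192),0))
for q in ["spray_bottle","salt_shaker","pepper_shaker"]:
    for c in ["scene"]:
        for d in place_of(q,c)[:1]: print(q,d["confidence"],w(c,d["point"]))
im=cv2.imread("pics/scene0.png"); cv2.imwrite("pics/z1.png",cv2.resize(im[180:320,100:290],None,fx=4,fy=4,interpolation=cv2.INTER_CUBIC))
im=cv2.imread("pics/side0.png"); cv2.imwrite("pics/z2.png",cv2.resize(im[160:280,240:430],None,fx=4,fy=4,interpolation=cv2.INTER_CUBIC))
E
```

```text
[[-0.91  0.42  0.  ]
 [ 0.42  0.91  0.  ]
 [-0.    0.   -1.  ]] cam in tool [  64.74    0.42 -200.82] 
axes in tool
 [[ 0.   -0.97 -0.24]
 [ 1.    0.   -0.  ]
 [ 0.   -0.24  0.97]] 270.7312903595242
hit at 158 below tcp-190 [279.64 547.45   0.  ]
spray_bottle 0.85 [398.14 258.2    1.74]
salt_shaker 0.84 [ 729.12 -120.38    1.71]
pepper_shaker 0.7 [ 737.34 -253.59    2.91]
```

View pics/z1.png

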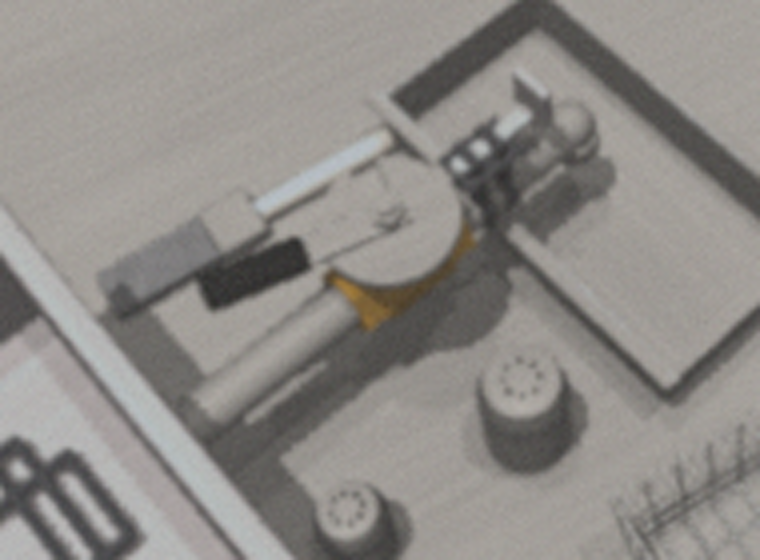

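View pics/z2.png

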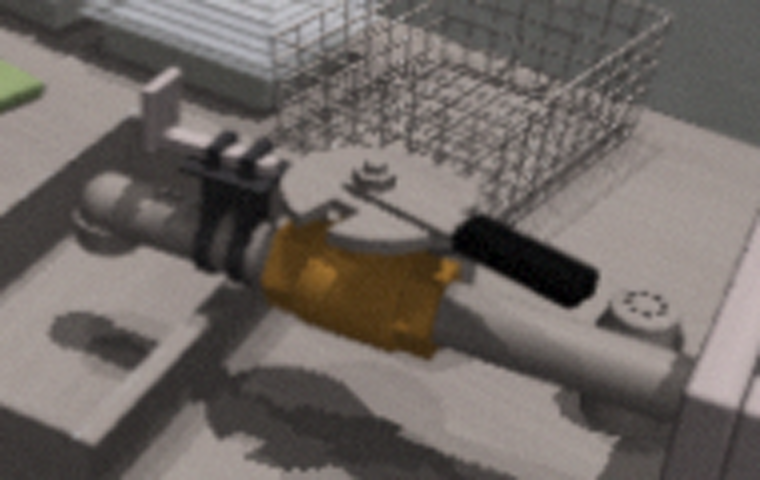

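The networks and pictures agree to within several mm, with the lever near 1.29 rad. I'll raise the hand and move to a wrist look pose that passes above the spray bottle.

carry_out([
  [[0,0,0],[0,0,40],87],
  [[0,0,0],[0,0,80],87],
  [[0,0,0],[0,0,120],87],
  [[0,0,-6],[10,-20,150],87],
  [[0,0,-12],[26,-55,167],87],
  [[0,0,-18],[43,-92,167],87],
  [[0,0,-24],[60,-130,167],87],
  [[0,0,-30],[77,-168,167],87],
  [[0,0,-36],[94,-205,167],87],
  [[0,0,-42],[111,-242,167],87],
])

```text
t: 2.03
ee_pos: [372.8, 323.8, 350.7]
orientation: [1.734, 2.619, 0.001]
ft_force: [0.7, -0.0, 0.4]
width: 86.7
```

carry_out([
  [[0,0,-5],[17,-37,0],87],
  [[0,0,-10],[34,-74,0],87],
  [[0,0,-15],[51,-111,0],87],
  [[0,0,-20],[68,-148,0],87],
  [[0,0,-25],[85,-185,0],87],
  [[0,0,-27],[102,-222,0],87],
  [[0,0,-27],[119,-259,0],87],
  [[0,0,-27],[136,-296,0],87],
  [[0,0,-27],[153,-333,0],87],
  [[0,0,-27],[170,-370,0],87],
])

```text
t: 2.87
ee_pos: [542.9, -46.5, 350.7]
orientation: [2.293, 2.147, 0.001]
ft_force: [0.4, -0.1, 0.3]
width: 86.8
```

carry_out([
  [[0,0,0],[17,-37,0],87],
  [[0,0,0],[34,-74,0],87],
  [[0,0,0],[51,-111,0],87],
  [[0,0,0],[66,-140,0],87],
  [[0,0,0],[66,-146,0],87],
  [[0,0,0],[66,-146,0],87],
  [[0,0,0],[66,-146,0],87],
])

```text
t: 3.45
ee_pos: [608.0, -190.0, 350.1]
orientation: [-2.293, -2.146, 0.0]
ft_force: [-0.3, -0.4, 0.1]
width: 86.7
```

```bash
python3 - <<'E'
from h import *
np.set_printoptions(precision=1,suppress=True)
c="wrist"; im=snap(c,"w1"); cv2.imwrite("pics/w1z.png",cv2.resize(im[:,:,::-1],(768,576),interpolation=cv2.INTER_CUBIC))
for q in ["valve_axis","lever_grip","slot_mouth","bolt_nose","bolt_tab","fryer"]:
    for d in place_of(q,c)[:1]: print(q,round(d["confidence"],2),w(c,d["point"]),px(c,w(c,d["point"]))[0]*1.5)
E
```

```text
valve_axis 0.8 [ 616.1 -154.3  151.3] [399.7 225.7]
lever_grip 0.69 [ 605.  -236.5  164.8] [393.6 311.1]
slot_mouth 0.66 [ 565.9 -145.1  150.2] [347.5 219.5]
bolt_nose 0.68 [588.3 -23.6 173. ] [357.9  76.8]
bolt_tab 0.66 [590.9 -24.1 173.5] [360.7  76.8]
fryer 0.8 [ 613.6 -146.7   -2.1] [395.8 210.8]
```

View pics/w1z.png

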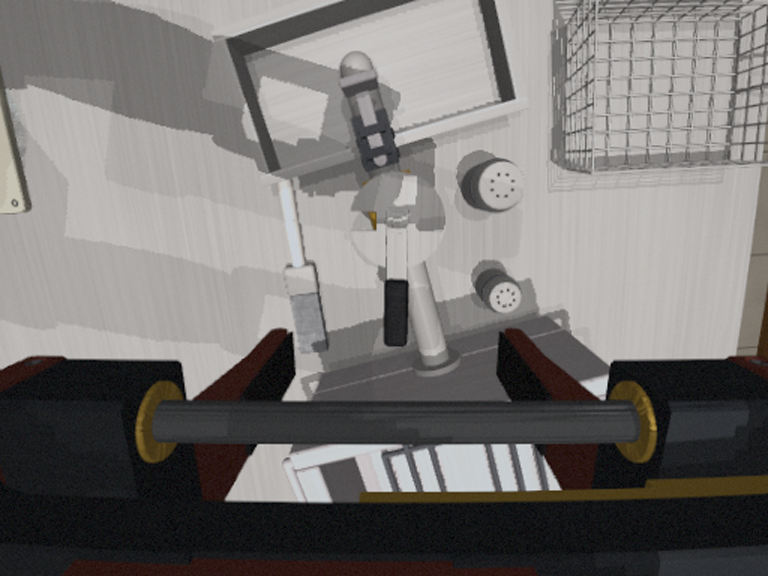

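The wrist picture, at 1.5x scale, shows the disc centred near (398,222), the sleeve at (396,312) and the bolt and straps from (358,70) to (380,150). The pipe meets the fryer at (435,360). I'll zoom in to fit these accurately.

```bash
python3 - <<'E'
from h import *
im=cv2.imread("pics/w1.png"); cv2.imwrite("pics/w1c.png",cv2.resize(im[25:250,180:330],None,fx=2.6*1,fy=2.6,interpolation=cv2.INTER_CUBIC))
cv2.imwrite("pics/w1d.png",cv2.resize(im[25:170,200:320],None,fx=4,fy=4,interpolation=cv2.INTER_CUBIC))
E
```

```text
(no output)
```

View pics/w1d.png

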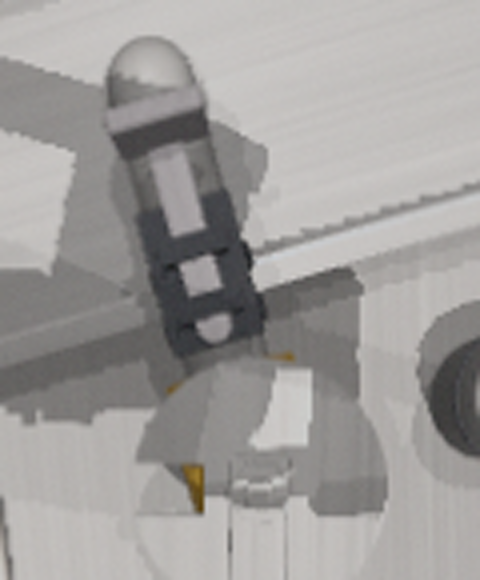

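View pics/w1c.png

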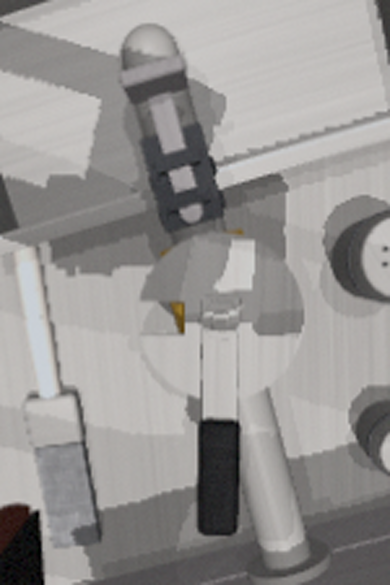

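```bash
python3 - <<'E'
from h import *
np.set_printoptions(precision=3,suppress=True)
R=lambda u,v,z:ray("wrist",(u,v),z)[:2]
ax=R(265.15,146.3,158); nose=R(253.75,108.5,157.5); bar=R(243,62.5,157.5); tab=R(200+156/4,25+112/4,188)
lv_c=R(180+219/2.6,25+477/2.6,165); edgesL=R(180+139/2.6,25+322/2.6,158),R(180+304/2.6,25+322/2.6,158)
print("axis",ax,"diam",np.linalg.norm(edgesL[1]-edgesL[0]))
a=lambda d:np.degrees(np.arctan2(d[1],d[0]))
print("bar dir",a(nose-bar),"nose->ax",a(ax-nose),np.linalg.norm(ax-nose),"tab->ax",a(ax-tab),np.linalg.norm(ax-tab),tab)
print("tab->nose",a(nose-tab))
pt=[R(180+u/2.6,25+v/2.6,100) for u,v in[(280,555)]]
l2=R(180+218/2.6,25+535/2.6,165);l1=R(180+220/2.6,25+420/2.6,165)
print("lever",a(lv_c-ax),np.linalg.norm(lv_c-ax),"sleeve ends",np.linalg.norm(l1-ax),np.linalg.norm(l2-ax),a(l2-l1))
# scene cross check
S=lambda u,v,z:ray("scene",(100+u/4,180+v/4),z)[:2]
print("scene: axis",S(390,215,170),"tab",S(535,85,188), a(S(390,215,170)-S(535,85,188)))
E
```

```text
axis [ 615.041 -148.228] diam 91.3052602017673
bar dir -80.45094425584371 nose->ax -76.63530066893485 54.49812110986564 tab->ax -77.96703405645944 120.78598138104581 [589.86  -30.096]
tab->nose -79.06143499979213
lever -94.47252561861671 90.88789530941587 sleeve ends 57.52183571957684 126.31874433506646 -94.5821189515949
scene: axis [ 619.625 -149.799] tab [594.057 -28.707] -78.07712037255564
```

Axis is (615,-148), the fryer's +x points along -78°, and the lever lies at -94.5°. That makes θ about 1.28 rad, with the shut position at -168°. The disc diameter (91.3) and sleeve radii (57 to 126) match the given sizes. Next I close the fingers and come down on the pipe side of the lever.

carry_out([
  [[0,0,0],[21,-28,0],0],
  [[0,0,0],[42,-56,0],0],
  [[0,0,0],[42,-56,0],0],
  [[0,0,0],[42,-56,0],0],
  [[0,0,0],[42,-56,-40],0],
  [[0,0,0],[42,-56,-80],0],
  [[0,0,0],[42,-56,-110],0],
  [[0,0,0],[42,-56,-140],0],
  [[0,0,0],[42,-56,-140],0],
])

```text
t: 4.55
ee_pos: [646.2, -243.6, 204.1]
orientation: [-2.284, -2.142, 0.007]
ft_force: [-0.8, 1.3, -0.9]
width: 30.2
```

```bash
python3 - <<'E'
from h import *
snap("side","s2"); snap("wrist","w2")
im=cv2.imread("pics/s2.png"); im2=cv2.imread("pics/w2.png")
cv2.imwrite("pics/c2.png",np.hstack([cv2.resize(im[120:300,230:460],(460,360)),cv2.resize(im2[100:380,150:370],(330,420))[:360]]))
E
```

```text
(no output)
```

View pics/c2.png

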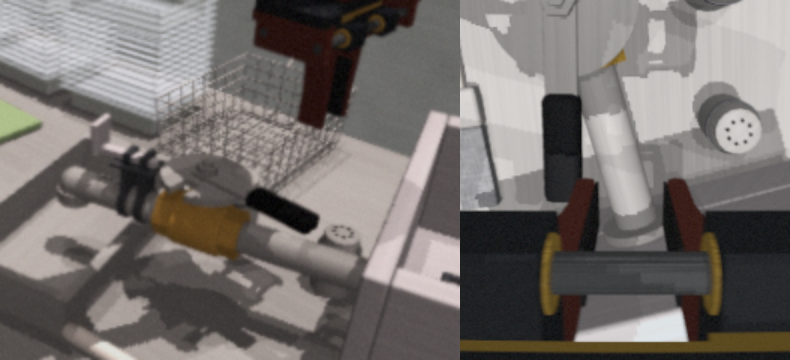

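The fingers are still closing (30 mm) and are above the pipe with the lever untouched. I'll let them close, then descend.

carry_out([
  [[0,0,0],[0,0,0],0],
  [[0,0,0],[0,0,0],0],
  [[0,0,0],[0,0,0],0],
  [[0,0,0],[0,0,0],0],
  [[0,0,0],[0,0,-30],0],
  [[0,0,0],[0,0,-60],0],
  [[0,0,0],[0,0,-63],0],
  [[0,0,0],[0,0,-63],0],
])

```text
t: 5.32
ee_pos: [649.3, -245.9, 146.1]
orientation: [-2.29, -2.145, 0.002]
ft_force: [0.1, 0.3, -0.3]
width: 0.4
```

```bash
python3 - <<'E'
from h import *
print(monitor.get_obs()["ee_pos"])
snap("side","s3"); snap("wrist","w3")
im=cv2.imread("pics/s3.png"); im2=cv2.imread("pics/w3.png")
cv2.imwrite("pics/c3.png",np.hstack([cv2.resize(im[120:300,230:460],(460,360)),cv2.resize(im2[100:380,150:370],(330,420))[:360]]))
E
```

```text
[ 649.30067267 -245.91889777  146.07023042]
```

View pics/c3.png

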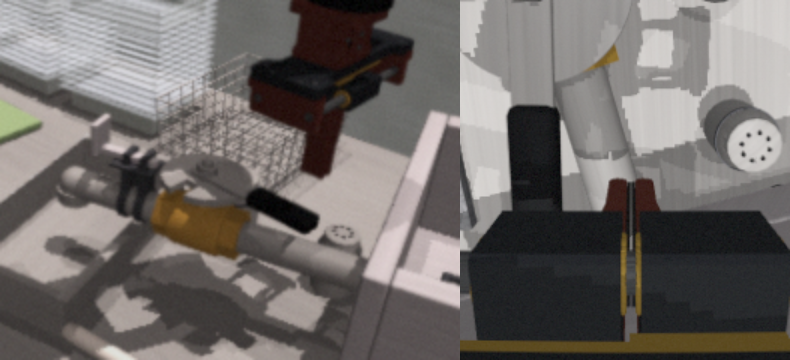

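```bash
cat > arc.py <<'E'
import numpy as np
A=np.array([615,-148.])
def P(f,d,r=95):
    f=np.radians(f);u=np.array([np.cos(f),np.sin(f)]);n=np.array([-np.sin(f),np.cos(f)]);return A+r*u+d*n
def rows(p0,f0,seq,d):
    for f in seq: print(f"[[0,0,{f-f0:.1f}],{np.round(P(f,d)-p0,0).astype(int).tolist()},0]",end=", ")
    print()
E
python3 - <<'E'
from arc import *
p0=np.array([650,-246]); print("approach",P(-94.5,26)-p0)
s=[-94.5]+[-94.5-4*i for i in range(1,9)]
rows(p0,-94.5,s,26)
f0=s[-1]; p1=P(f0,26); rows(p1,f0,[f0-4*i for i in range(1,8)]+[-156],26)
E
```

```text
approach [-16.53376342   1.25291681]
[[0,0,0.0],[-17, 1],0], [[0,0,-4.0],[-23, 0],0], [[0,0,-8.0],[-30, 0],0], [[0,0,-12.0],[-37, 0],0], [[0,0,-16.0],[-44, 0],0], [[0,0,-20.0],[-51, 1],0], [[0,0,-24.0],[-57, 2],0], [[0,0,-28.0],[-64, 4],0], [[0,0,-32.0],[-71, 6],0], 
[[0,0,-4.0],[-6, 3],0], [[0,0,-8.0],[-12, 6],0], [[0,0,-12.0],[-18, 9],0], [[0,0,-16.0],[-24, 13],0], [[0,0,-20.0],[-29, 18],0], [[0,0,-24.0],[-34, 22],0], [[0,0,-28.0],[-39, 27],0], [[0,0,-29.5],[-41, 29],0],
```

carry_out([
  [[0,0,0],[-10,1,0],0],
  [[0,0,0],[-17,1,0],0],
  [[0,0,-4],[-23,0,0],0],
  [[0,0,-8],[-30,0,0],0],
  [[0,0,-12],[-37,0,0],0],
  [[0,0,-16],[-44,0,0],0],
  [[0,0,-20],[-51,1,0],0],
  [[0,0,-24],[-57,2,0],0],
  [[0,0,-28],[-64,4,0],0],
  [[0,0,-32],[-71,6,0],0],
])

```text
t: 6.25
ee_pos: [579.0, -240.5, 148.8]
orientation: [2.797, 1.427, 0.002]
ft_force: [-0.2, -0.5, 1.2]
width: 0.3
```

carry_out([
  [[0,0,-4],[-6,3,0],0],
  [[0,0,-8],[-12,6,0],0],
  [[0,0,-12],[-18,9,0],0],
  [[0,0,-16],[-24,13,0],0],
  [[0,0,-20],[-29,18,0],0],
  [[0,0,-24],[-34,22,0],0],
  [[0,0,-28],[-39,27,0],0],
  [[0,0,-29.5],[-41,29,0],0],
  [[0,0,-29.5],[-41,29,0],0],
])

```text
t: 7.0
ee_pos: [537.8, -211.1, 148.7]
orientation: [3.068, 0.672, 0.001]
ft_force: [0.6, -0.6, 0.0]
width: 0.7
```

```bash
python3 - <<'E'
from h import *
o=monitor.get_obs();print(o["ee_pos"],o["ft_force"],o["orientation"])
snap("side","s4"); snap("scene","n4")
im=cv2.imread("pics/s4.png"); im2=cv2.imread("pics/n4.png")
cv2.imwrite("pics/c4.png",np.hstack([cv2.resize(im[130:280,230:430],(400,300)),cv2.resize(im2[180:300,110:270],(400,300))]))
E
```

```text
[ 537.81307182 -211.11704978  148.6861484 ] [ 0.58973557 -0.59227999  0.03478599] [3.06819889e+00 6.72076606e-01 1.48354172e-03]
```

View pics/c4.png

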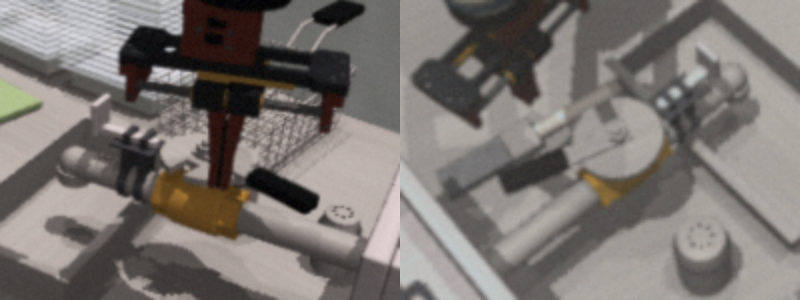

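The lever has not moved: the sleeve is still at scene pixel (164,248), and the force stayed near 0. The fingers appear to be past it already, so I'll check the geometry before acting.

```bash
python3 - <<'E'
from h import *
np.set_printoptions(precision=1,suppress=True)
o=monitor.get_obs()
for c in ["side","scene"]:
    print(c,"tcp",px(c,o["ee_pos"]),"grip pred",px(c,[615-7.1,-148-89.7,161]),"axis",px(c,[615,-148,158]), "tcp at start",px(c,[650,-246,147]))
    for q in ["valve_axis","lever_grip"]:
        for d in place_of(q,c)[:2]: print(q,round(d["confidence"],2),w(c,d["point"]))
snap("wrist","w5")
for k in "s4","n4","w5":
    im=cv2.imread(f"pics/{k}.png"); print(im.shape)
im=cv2.imread("pics/w5.png");im2=cv2.imread("pics/n4.png")
cv2.imwrite("pics/c5.png",np.hstack([im[:300],cv2.resize(im2[150:300,80:230],(280,300))]))
E
```

```text
side tcp [[337.6 239.2]] grip pred [[370.8 223.8]] axis [[333.1 206.6]] tcp at start [[384.2 222.8]]
valve_axis 0.83 [ 611.2 -155.5  157. ]
lever_grip 0.76 [ 603.6 -237.6  163.4]
scene tcp [[163.3 225.3]] grip pred [[164.5 248.2]] axis [[197.8 234.3]] tcp at start [[169.7 265.5]]
valve_axis 0.63 [ 614.1 -149.6  154.6]
valve_axis 0.25 [ 728.8 -118.8    1.2]
lever_grip 0.77 [ 607.1 -239.1  158.1]
(384, 512, 3)
(384, 512, 3)
(384, 512, 3)
```

View pics/c5.png

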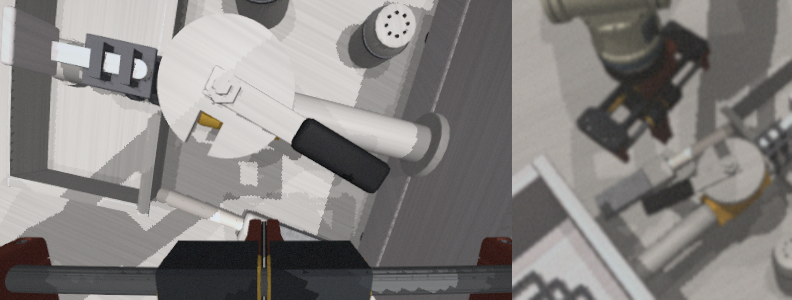

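The fingertips appear about 15 px higher in the side view than the reported TCP, so they probably passed above the sleeve. I'll measure the true fingertip height.

```bash
python3 - <<'E'
from h import *
np.set_printoptions(precision=1,suppress=True)
o=monitor.get_obs();p=o["ee_pos"]
for c,k in [("side","s4"),("scene","n4")]:
    im=cv2.imread(f"pics/{k}.png"); q=px(c,[p,p+[0,0,10],p+[0,0,20],p+[0,0,30]])
    x0,y0=int(q[0][0])-50,int(q[0][1])-65
    z=cv2.resize(im[y0:y0+100,x0:x0+100],(500,500),interpolation=cv2.INTER_CUBIC)[:, :390]
    for (u,v),col in zip(q,[(0,0,255),(0,255,255),(0,255,0),(255,0,0)]): cv2.drawMarker(z,(int((u-x0)*5+2),int((v-y0)*5+2)),col,cv2.MARKER_CROSS,12,1)
    cv2.imwrite(f"pics/t_{c}.png",z)
a=cv2.imread("pics/t_side.png");b=cv2.imread("pics/t_scene.png");cv2.imwrite("pics/t.png",np.hstack([a,b]))
E
```

```text
(no output)
```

View pics/t.png

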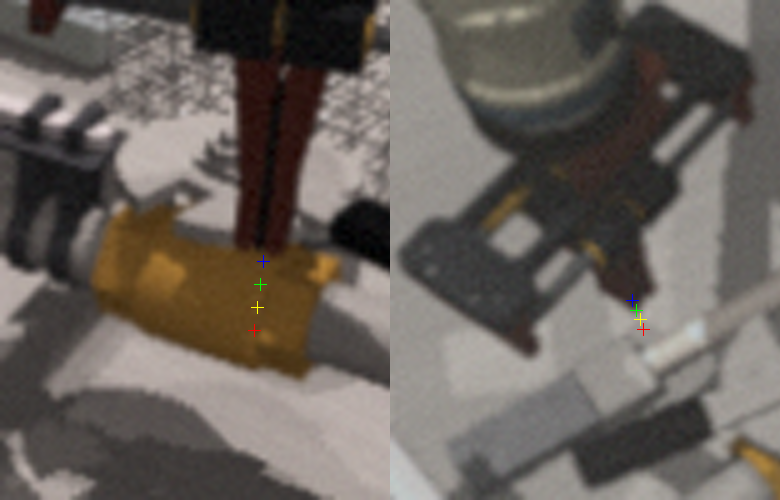

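Both views put the real fingertip about 33 mm short of the reported TCP along the tool, so the tip was at z≈182 and passed over the sleeve at 169. I'll correct for that: reported z of 114 should put the tip near 147. First I go back above the lever to the pipe side.

carry_out([
  [[0,0,3],[0,0,25],0],
  [[0,0,9],[12,-4,30],0],
  [[0,0,16],[26,-8,30],0],
  [[0,0,23],[42,-13,30],0],
  [[0,0,30],[56,-18,30],0],
  [[0,0,37],[70,-22,30],0],
  [[0,0,44],[84,-26,30],0],
  [[0,0,51],[98,-31,30],0],
  [[0,0,58],[112,-35,30],0],
  [[0,0,61.5],[112,-35,30],0],
])

```text
t: 8.18
ee_pos: [652.8, -247.1, 177.1]
orientation: [2.285, 2.155, 0.001]
ft_force: [-0.5, 0.2, 0.8]
width: 0.5
```

carry_out([
  [[0,0,0],[0,0,0],0],
  [[0,0,0],[0,0,-20],0],
  [[0,0,0],[0,0,-40],0],
  [[0,0,0],[0,0,-55],0],
  [[0,0,0],[0,0,-65],0],
  [[0,0,0],[0,0,-65],0],
  [[0,0,0],[0,0,-65],0],
])

```text
t: 8.77
ee_pos: [650.2, -246.3, 112.3]
orientation: [-2.293, -2.146, 0.001]
ft_force: [0.6, 0.6, 0.0]
width: 0.9
```

```bash
cat > tip.py <<'E'
from h import *
import sys
np.set_printoptions(precision=1,suppress=True)
n=sys.argv[1]
o=monitor.get_obs();p=o["ee_pos"];print(p,o["ft_force"],o["t"])
L=[]
for c in ["side","scene"]:
    im=snap(c,f"{c}_{n}")[:,:,::-1].copy(); q=px(c,[p+[0,0,33]]);x0,y0=int(q[0][0])-40,int(q[0][1])-50
    z=cv2.resize(im[y0:y0+90,x0:x0+80],(400,450),interpolation=cv2.INTER_CUBIC)
    cv2.drawMarker(z,(int((q[0][0]-x0)*5+2),int((q[0][1]-y0)*5+2)),(0,255,0),cv2.MARKER_CROSS,12,1); L.append(z)
cv2.imwrite(f"pics/tip_{n}.png",np.hstack(L))
E
python3 tip.py a
```

```text
[ 650.2 -246.3  112.3] [0.6 0.6 0. ] 8.7667
```

View pics/tip_a.png

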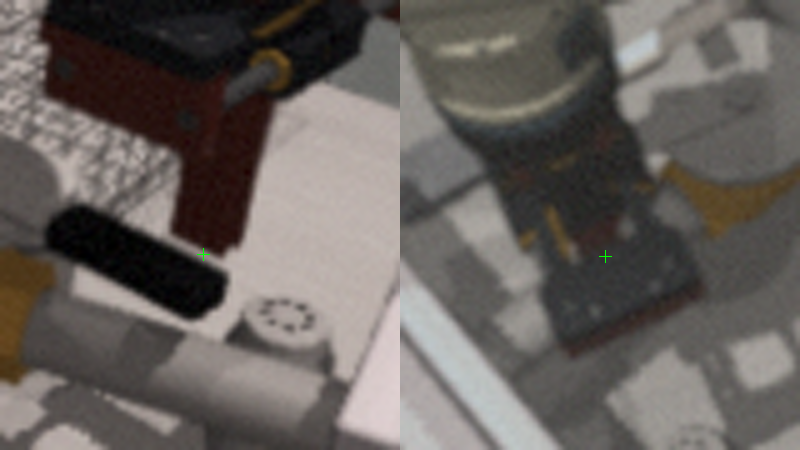

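Now the tip shows at about z=147, behind the sleeve. I'll lower it slightly more and make contact, watching the force.

carry_out([
  [[0,0,0],[0,0,-5],0],
  [[0,0,0],[-10,1,-5],0],
  [[0,0,0],[-17,1,-5],0],
  [[0,0,-4],[-23,0,-5],0],
  [[0,0,-8],[-30,0,-5],0],
  [[0,0,-8],[-30,0,-5],0],
])

```text
t: 9.37
ee_pos: [619.3, -246.6, 107.9]
orientation: [2.44, 1.979, 0.0]
ft_force: [-0.3, 0.0, -0.1]
width: 0.5
```

```bash
python3 tip.py b
```

```text
[ 619.3 -246.6  107.9] [-0.3  0.  -0.1] 9.3667
```

View pics/tip_b.png

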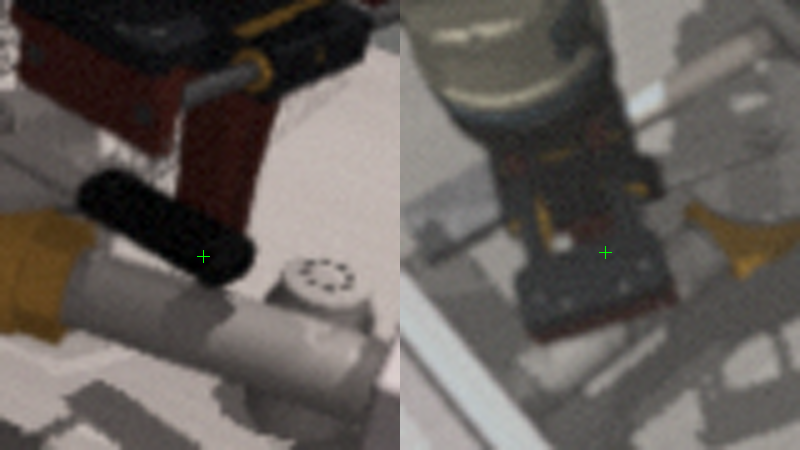

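```bash
python3 - <<'E'
from h import *
np.set_printoptions(precision=1,suppress=True)
im=snap("wrist","w6"); o=monitor.get_obs()
for d in place_of("lever_grip","wrist")[:2]: print(d["confidence"],w("wrist",d["point"]))
for d in place_of("lever_grip","side")[:2]: print(d["confidence"],w("side",d["point"]))
print(px("wrist",[o["ee_pos"],o["ee_pos"]+[0,0,33]]), px("wrist",[607.9,-237.7,161]),o["ft_force"],o["joint_torque"])
cv2.imwrite("pics/w6z.png",cv2.resize(im[:,:,::-1],(768,576)))
E
```

```text
0.93 [ 598.5 -236.5  160.8]
0.73 [ 599.6 -237.6  164.6]
0.72 [ 478.6 -208.2    3.1]
[[261.3 216.5]
 [260.8 232.2]] [[236.7 235.5]] [-0.8  1.4  0.6] [ -0.1 -61.  -25.1   0.    0.    0. ]
```

View pics/w6z.png

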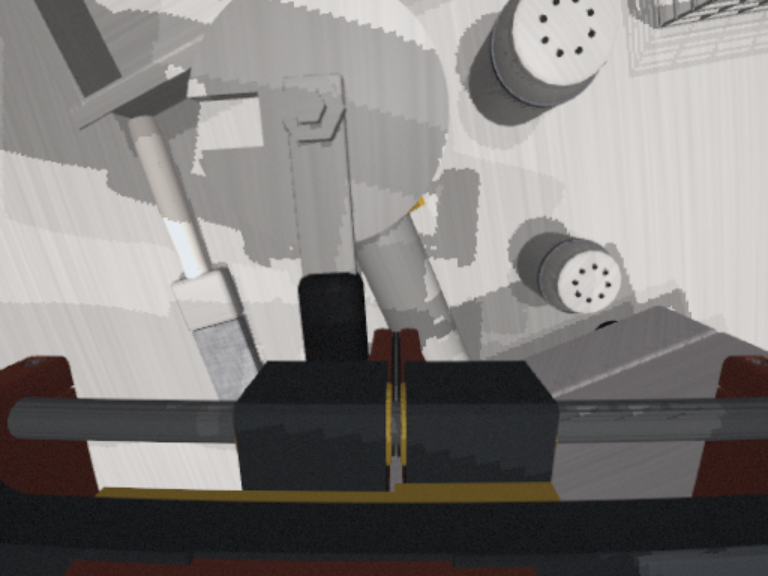

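The lever is now moving: the wrist network puts the grip at (598.5,-236.5), which is about -100.6°. I'll continue the arc.

```bash
python3 - <<'E'
from arc import *
f0=-102.5; rows(P(f0,26),f0,[f0-4*i for i in range(1,10)],26)
f0=-138.5; rows(P(f0,26),f0,[-142.5,-146.5,-150,-153,-156,-158,-160,-162,-164,-166,-168,-170],26)
print(P(-138.5,26))
E
```

```text
[[0,0,-4.0],[-7, 0],0], [[0,0,-8.0],[-14, 0],0], [[0,0,-12.0],[-21, 1],0], [[0,0,-16.0],[-27, 2],0], [[0,0,-20.0],[-34, 4],0], [[0,0,-24.0],[-40, 7],0], [[0,0,-28.0],[-47, 9],0], [[0,0,-32.0],[-53, 12],0], [[0,0,-36.0],[-59, 16],0], 
[[0,0,-4.0],[-6, 4],0], [[0,0,-8.0],[-11, 8],0], [[0,0,-11.5],[-15, 12],0], [[0,0,-14.5],[-19, 16],0], [[0,0,-17.5],[-22, 20],0], [[0,0,-19.5],[-24, 23],0], [[0,0,-21.5],[-26, 25],0], [[0,0,-23.5],[-28, 28],0], [[0,0,-25.5],[-30, 31],0], [[0,0,-27.5],[-32, 34],0], [[0,0,-29.5],[-34, 37],0], [[0,0,-31.5],[-35, 40],0], 
[ 561.07732778 -230.42175332]
```

carry_out([
  [[0,0,-4],[-7,0,0],0],
  [[0,0,-8],[-14,0,0],0],
  [[0,0,-12],[-21,1,0],0],
  [[0,0,-16],[-27,2,0],0],
  [[0,0,-20],[-34,4,0],0],
  [[0,0,-24],[-40,7,0],0],
  [[0,0,-28],[-47,9,0],0],
  [[0,0,-32],[-53,12,0],0],
  [[0,0,-36],[-59,16,0],0],
])

```text
t: 10.37
ee_pos: [562.4, -231.4, 107.9]
orientation: [2.929, 1.129, 0.002]
ft_force: [0.9, -5.0, -1.2]
width: 0.3
```

carry_out([
  [[0,0,-4],[-6,4,0],0],
  [[0,0,-8],[-11,8,0],0],
  [[0,0,-11.5],[-15,12,0],0],
  [[0,0,-14.5],[-19,16,0],0],
  [[0,0,-17.5],[-22,20,0],0],
  [[0,0,-19.5],[-24,23,0],0],
  [[0,0,-21.5],[-26,25,0],0],
  [[0,0,-21.5],[-26,25,0],0],
])

```text
t: 11.03
ee_pos: [535.7, -205.7, 107.7]
orientation: [3.089, 0.566, 0.001]
ft_force: [-1.1, -1.5, 0.8]
width: 0.8
```

```bash
cat > lev.py <<'E'
from h import *
import sys
np.set_printoptions(precision=1,suppress=True)
n=sys.argv[1]
o=monitor.get_obs();print(o["ee_pos"],o["ft_force"],o["t"])
A=np.array([615,-148.])
im=snap("wrist","wr_"+n)[:,:,::-1]; snap("side","sd_"+n);snap("scene","sc_"+n)
for c in ["wrist","side","scene"]:
  for q in ["lever_grip","slot_mouth","valve_axis","bolt_tab"]:
    for d in place_of(q,c)[:1]:
        P=w(c,d["point"]); e=P[:2]-A; print(c,q,round(d["confidence"],2),P,"ang",np.degrees(np.arctan2(e[1],e[0])))
cv2.imwrite(f"pics/lv_{n}.png",cv2.resize(im,(768,576),interpolation=cv2.INTER_CUBIC))
E
python3 lev.py 1
```

```text
[ 535.7 -205.7  107.7] [-1.1 -1.5  0.8] 11.0333
wrist lever_grip 0.66 [ 530.5 -184.8  164.1] ang -156.47218598518862
wrist valve_axis 0.55 [ 614.7 -150.2  153.6] ang -97.61249464019862
side lever_grip 0.63 [ 529.4 -182.5  164.2] ang -158.0251891680181
side slot_mouth 0.87 [ 596.4 -107.3  153.8] ang 114.59400569795699
side valve_axis 0.95 [ 611.7 -150.5  157.5] ang -142.4557458324863
side bolt_tab 0.5 [583.7 -21.3 170.3] ang 103.88501191828824
scene lever_grip 0.77 [ 531.4 -187.3  160.4] ang -154.7999543455877
scene slot_mouth 0.77 [ 594.3 -111.2  154.1] ang 119.30995973700915
scene valve_axis 0.94 [ 612.1 -148.   151.4] ang -179.8222332104342
scene bolt_tab 0.46 [583.9 -23.9 170.1] ang 104.04692395532189
```

View pics/lv_1.png

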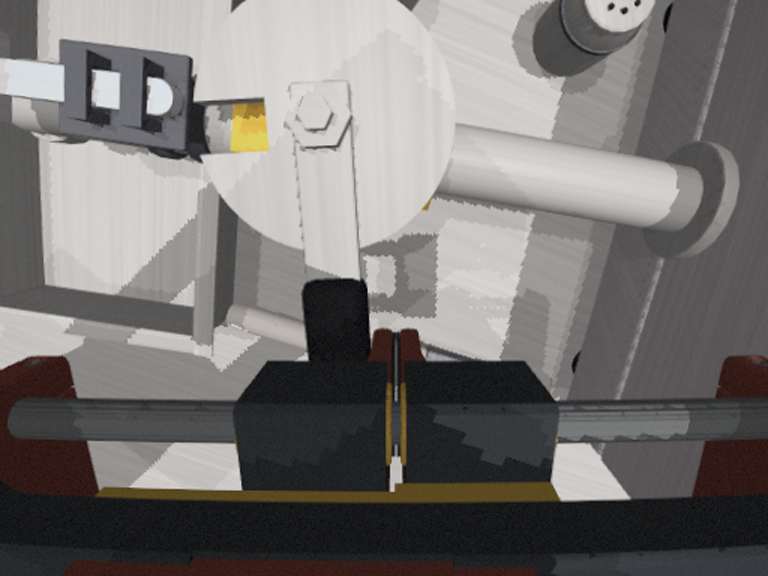

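The wrist view shows the slot at (235,128) and the bolt nose at (165,97), so about 10° is left. I'll measure it from the picture.

```bash
python3 - <<'E'
import cv2
im=cv2.imread("pics/wr_1.png"); cv2.imwrite("pics/lz1.png",cv2.resize(im[20:130,0:250],(750,330),interpolation=cv2.INTER_CUBIC))
E
```

View pics/lz1.png

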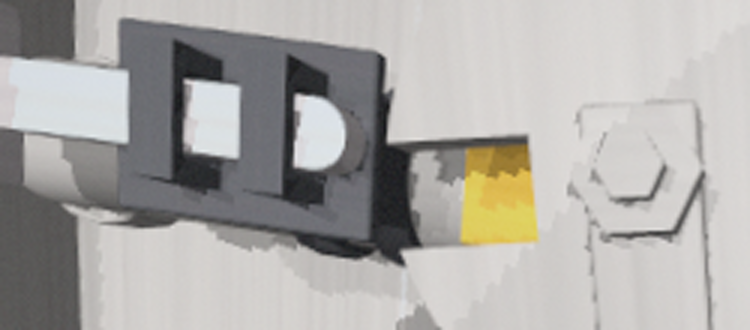

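```bash
cat > ang.py <<'E'
from h import *
def run(cam,sc,off,slotU,slotL,barU,barL,zb=157.5,nut=None):
    R=lambda p,z:ray(cam,(off[0]+p[0]/sc,off[1]+p[1]/sc),z)[:2]
    a=lambda l,z:np.degrees(np.arctan2(*(R(l[1],z)-R(l[0],z))[::-1]))
    print("slot",a(slotU,158),a(slotL,158),"bar",a(barU,zb),a(barL,zb))
    if nut: print("nut",R(nut,175))
E
python3 - <<'E'
from ang import *
run("wrist",3,(0,20),[(390,145),(528,135)],[(400,252),(535,241)],[(13,56),(128,71)],[(13,128),(128,143)],nut=(630,165))
run("wrist",3,(0,20),[(390,145),(528,135)],[(400,252),(535,241)],[(13,56),(238,84)],[(13,128),(238,159)])
E
```

```text
slot -66.41495726603335 -65.56661607875373 bar -78.71310876091007 -78.31242414015237
nut [ 613.22097094 -150.56139936]
slot -66.41495726603335 -65.56661607875373 bar -78.17570647439157 -78.49824106196094
```

```bash
python3 - <<'E'
from arc import *
f0=-160; rows(P(f0,26),f0,[-162,-164,-166,-168,-170],26)
E
```

```text
[[0,0,-2.0],[-2, 3],0], [[0,0,-4.0],[-4, 6],0], [[0,0,-6.0],[-6, 9],0], [[0,0,-8.0],[-7, 12],0], [[0,0,-10.0],[-9, 15],0],
```

carry_out([
  [[0,0,-2],[-2,3,0],0],
  [[0,0,-4],[-4,6,0],0],
  [[0,0,-6],[-6,9,0],0],
  [[0,0,-8],[-7,12,0],0],
  [[0,0,-10],[-9,15,0],0],
  [[0,0,-10],[-9,15,0],0],
])

```text
t: 12.28
ee_pos: [526.5, -190.0, 107.5]
orientation: [-3.128, -0.293, -0.001]
ft_force: [-0.2, -0.8, 0.9]
width: 0.3
```

```bash
python3 lev.py 2; python3 - <<'E'
import cv2
im=cv2.imread("pics/wr_2.png"); cv2.imwrite("pics/lz2.png",cv2.resize(im[10:130,0:250],(750,360),interpolation=cv2.INTER_CUBIC))
E
```

```text
[ 526.5 -190.   107.5] [-0.2 -0.8  0.9] 12.2833
wrist lever_grip 0.65 [ 522.9 -166.1  164.8] ang -168.9112245938285
wrist valve_axis 0.97 [ 613.4 -152.5  154.4] ang -109.89134066612513
side lever_grip 0.72 [ 525.2 -169.1  162.3] ang -166.77988256959082
side slot_mouth 0.86 [ 601.1 -101.1  153.5] ang 106.48542480541312
side valve_axis 0.76 [ 611.1 -150.7  157.5] ang -145.05187097619705
side bolt_tab 0.44 [586.  -20.7 170.7] ang 102.8326626313994
scene lever_grip 0.74 [ 524.1 -169.7  160.3] ang -166.5892256053835
scene slot_mouth 0.6 [ 605.3 -104.9  154.3] ang 102.65256703355836
scene valve_axis 0.84 [ 612.9 -146.7  150.7] ang 148.7945991446019
scene bolt_tab 0.63 [587.7 -26.  172.7] ang 102.6040454416431
```

View pics/lz2.png

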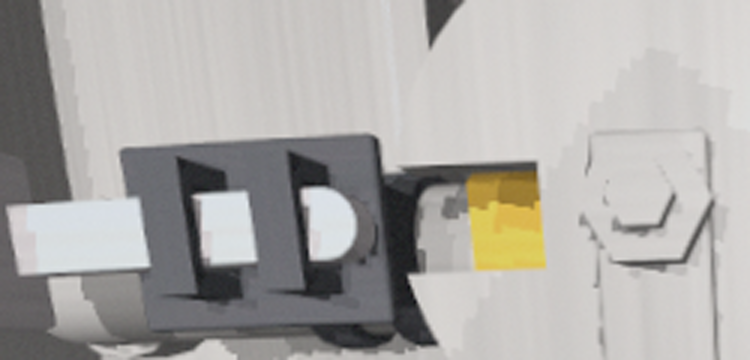

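```bash
python3 - <<'E'
from ang import *
run("wrist",3,(0,10),[(400,168),(537,163)],[(412,274),(547,269)],[(10,206),(248,192)],[(20,275),(257,264)],nut=(638,197))
E
```

```text
slot -78.2985842977967 -77.93844983816021 bar -78.32815262728819 -78.48579280594969
nut [ 612.3151654  -150.71683198]
```

The slot is at -78.1° and the bolt bar at -78.4°, and their centrelines line up, so the lever is shut. I'll back off the lever, rise, and move behind the tab.

carry_out([
  [[0,0,0],[2,-8,0],0],
  [[0,0,0],[4,-16,0],0],
  [[0,0,0],[4,-16,30],0],
  [[0,0,0],[4,-16,65],0],
  [[0,0,0],[4,-16,100],0],
  [[0,0,2],[10,4,110],0],
  [[0,0,2],[18,40,110],0],
  [[0,0,2],[26,76,110],0],
  [[0,0,2],[34,112,110],0],
  [[0,0,2],[42,148,110],0],
])

```text
t: 13.87
ee_pos: [569.2, -41.7, 217.9]
orientation: [3.122, 0.347, 0.001]
ft_force: [0.9, -0.9, -0.4]
width: 0.3
```

carry_out([
  [[0,0,0],[8,30,0],0],
  [[0,0,0],[15,50,0],0],
  [[0,0,0],[15,50,0],0],
  [[0,0,0],[15,50,-20],0],
  [[0,0,0],[15,50,-40],0],
  [[0,0,0],[15,50,-40],0],
])

```text
t: 14.37
ee_pos: [581.2, 6.5, 174.1]
orientation: [-3.122, -0.349, 0.009]
ft_force: [-0.6, -0.6, -0.3]
width: 0.5
```

```bash
python3 lev.py 3;python3 tip.py c
```

```text
[581.2   6.5 174.1] [-0.6 -0.6 -0.3] 14.3667
wrist slot_mouth 0.88 [ 607.8 -103.6  153.6] ang 99.16000522498035
wrist valve_axis 0.85 [ 616.2 -152.   158.7] ang -73.53593621919688
wrist bolt_tab 0.79 [591.7 -27.4 176.1] ang 100.9310868787799
side lever_grip 0.92 [ 523.9 -166.6  165. ] ang -168.47004371719103
side slot_mouth 0.6 [ 598.8 -104.4  152.6] ang 110.40043962773176
side valve_axis 0.9 [ 611.2 -150.4  154.1] ang -147.36594699423136
side bolt_tab 0.66 [585.8 -20.5 170.9] ang 102.90011599714944
scene slot_mouth 0.76 [ 604.6 -102.6  156.7] ang 102.93484216153662
scene valve_axis 0.91 [ 615.8 -150.2  154.8] ang -70.47499379222161
scene bolt_tab 0.47 [586.  -24.6 173.3] ang 103.23833553198972
[583.6   7.7 177.6] [-0.2 -0.9 -0.7] 15.1167
```

View pics/lv_3.png

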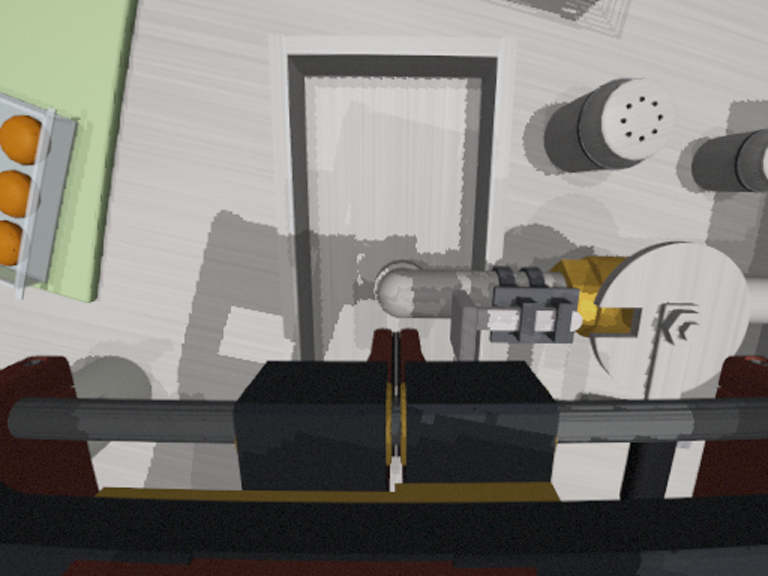

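View pics/tip_c.png

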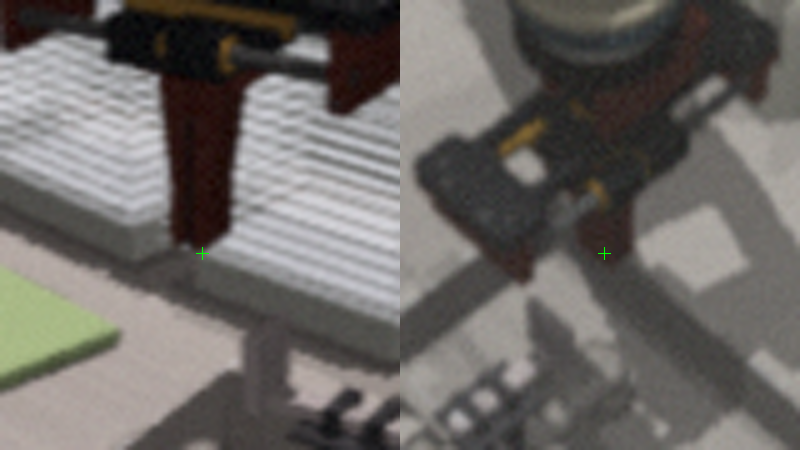

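The wrist view confirms alignment: bolt nose at (575,318), slot at (620,320). The tip shows behind and above the tab. I'll lower it and approach the tab.

carry_out([
  [[0,0,0],[0,0,-25],0],
  [[0,0,0],[0,0,-50],0],
  [[0,0,0],[0,0,-50],0],
  [[0,0,0],[1,-7,-50],0],
  [[0,0,0],[3,-14,-50],0],
  [[0,0,0],[4,-20,-50],0],
  [[0,0,0],[5,-24,-50],0],
  [[0,0,0],[6,-28,-50],0],
])

```text
t: 15.88
ee_pos: [590.5, -20.8, 128.8]
orientation: [-3.122, -0.348, -0.003]
ft_force: [-0.5, 3.4, 1.6]
width: 0.1
```

```bash
python3 tip.py d
```

```text
[590.5 -20.8 128.8] [-0.5  3.4  1.6] 15.8833
```

View pics/tip_d.png

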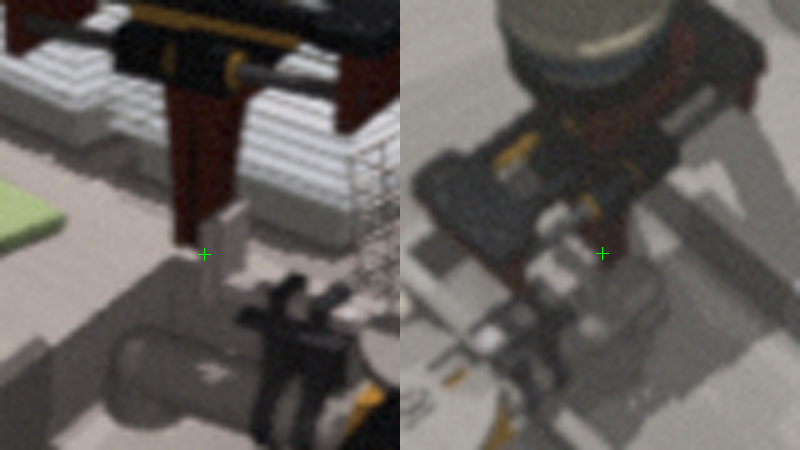

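Contact is made (3.4 N, as expected for the bolt's friction). I'll push on in small steps and watch the force.

carry_out([
  [[0,0,0],[1,-3,0],0],
  [[0,0,0],[1,-6,0],0],
  [[0,0,0],[2,-9,0],0],
  [[0,0,0],[2,-12,0],0],
  [[0,0,0],[3,-14,0],0],
])

```text
t: 16.4
ee_pos: [592.4, -34.6, 127.4]
orientation: [-3.122, -0.349, 0.001]
ft_force: [-0.6, 2.9, 1.6]
width: 0.2
```

```bash
python3 tip.py e; python3 lev.py 4
```

```text
[592.4 -34.6 127.4] [-0.6  2.9  1.6] 16.4
[592.5 -34.9 127.4] [-0.6  0.2  0.1] 16.5
wrist slot_mouth 0.63 [ 602.1 -103.3  150.3] ang 106.05271554934815
wrist valve_axis 0.69 [ 614.2 -151.6  153.3] ang -102.16065929142945
wrist bolt_tab 0.68 [592.9 -46.2 173.5] ang 102.23730498519129
side lever_grip 0.79 [ 523.1 -172.2  161.4] ang -165.2501850330048
side valve_axis 0.98 [ 615.  -149.2  158.5] ang -90.70476999743495
side bolt_tab 0.58 [590.9 -40.8 171.2] ang 102.68415849394549
scene lever_grip 0.77 [ 525.7 -170.2  159.4] ang -166.05778437458747
scene valve_axis 0.61 [ 615.6 -149.1  153.2] ang -62.16939272357839
scene bolt_tab 0.53 [591.2 -42.  172.2] ang 102.66946568485014
```

View pics/lv_4.png

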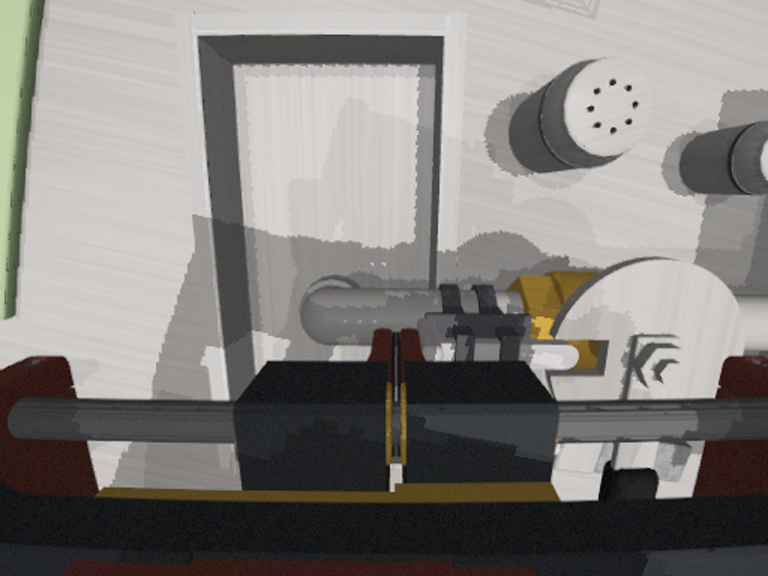

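View pics/tip_e.png

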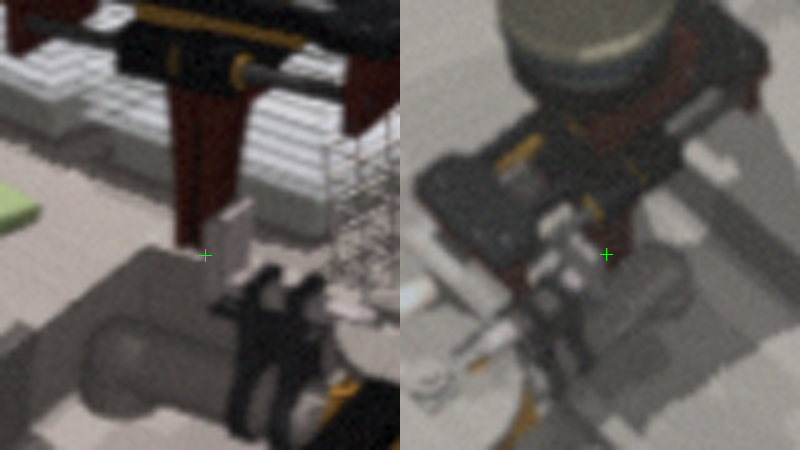

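The nose is entering the slot at (570,357). I'll continue until it stops.

carry_out([
  [[0,0,0],[1,-3,0],0],
  [[0,0,0],[1,-6,0],0],
  [[0,0,0],[2,-8,0],0],
  [[0,0,0],[2,-10,0],0],
  [[0,0,0],[2,-11,0],0],
])

```text
t: 17.67
ee_pos: [594.5, -43.8, 127.5]
orientation: [-3.119, -0.347, -0.0]
ft_force: [-0.6, 14.8, 1.7]
width: 0.2
```

carry_out([
  [[0,0,0],[0,-1,0],0],
  [[0,0,0],[0,-2,0],0],
])

```text
t: 17.83
ee_pos: [594.5, -43.8, 127.6]
orientation: [-3.116, -0.346, -0.001]
ft_force: [-1.3, 23.2, 3.1]
width: 0.4
```

The force rises to 23 N with no further travel, so it is against a stop. Before backing off I'll check that the stop is the tab on its strap.

carry_out([
  [[0,0,0],[-2,8,0],0],
  [[0,0,0],[-4,18,0],0],
  [[0,0,0],[-6,28,0],0],
  [[0,0,0],[-6,28,35],0],
  [[0,0,0],[-6,28,75],0],
  [[0,0,0],[-6,28,115],0],
  [[0,0,0],[-20,30,150],0],
  [[0,0,0],[-40,30,170],0],
  [[0,0,0],[-60,30,170],0],
  [[0,0,0],[-60,30,170],0],
])

```text
t: 18.67
ee_pos: [532.5, -17.2, 299.3]
orientation: [3.121, 0.349, 0.003]
ft_force: [0.3, -1.2, -0.9]
width: 0.6
```

```bash
python3 lev.py 5; python3 - <<'E'
import cv2,numpy as np
a=cv2.imread("pics/sd_5.png")[160:260,250:400];b=cv2.imread("pics/wr_5.png")[150:320,220:480];print(b.shape)
cv2.imwrite("pics/f5.png",np.hstack([cv2.resize(a,(450,300),interpolation=cv2.INTER_CUBIC),cv2.resize(cv2.imread("pics/sc_5.png")[190:270,150:250],(350,300)[:2],interpolation=cv2.INTER_CUBIC)]))
E
```

```text
[532.5 -17.2 299.3] [ 0.3 -1.2 -0.9] 18.6667
wrist lever_grip 0.71 [ 525.2 -165.2  161.5] ang -169.13635703161341
wrist slot_mouth 0.95 [ 604.5 -103.8  147.1] ang 103.36490976676357
wrist valve_axis 0.62 [ 617.5 -152.6  150.9] ang -62.057188352006676
wrist bolt_tab 0.61 [597.1 -54.6 171. ] ang 100.83595788531028
side lever_grip 0.96 [ 521.6 -167.5  165. ] ang -168.20260403690395
side slot_mouth 0.62 [ 599.6 -107.5  151.9] ang 110.84937730061631
side valve_axis 0.76 [ 609.9 -152.   155.8] ang -142.42544156178582
side bolt_tab 0.72 [593.  -50.4 169. ] ang 102.69334321979998
scene lever_grip 0.9 [ 528.5 -173.4  159.5] ang -163.663776757826
scene slot_mouth 0.87 [ 605.1 -105.4  157.3] ang 103.1226523634753
scene valve_axis 0.94 [ 615.6 -149.4  152.9] ang -66.17074697917727
scene bolt_tab 0.7 [ 612.  -149.7  152.3] ang -150.92139188082723
(170, 260, 3)
```

View pics/f5.png

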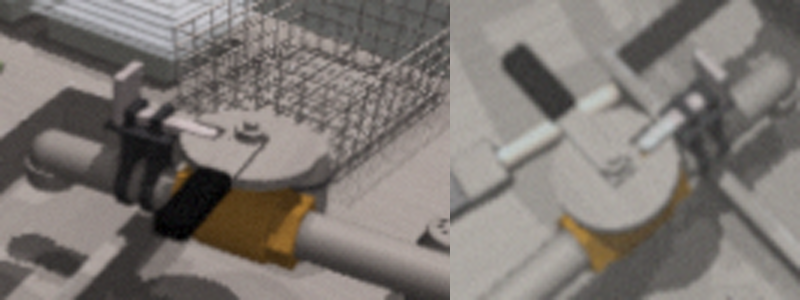

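View pics/lv_5.png

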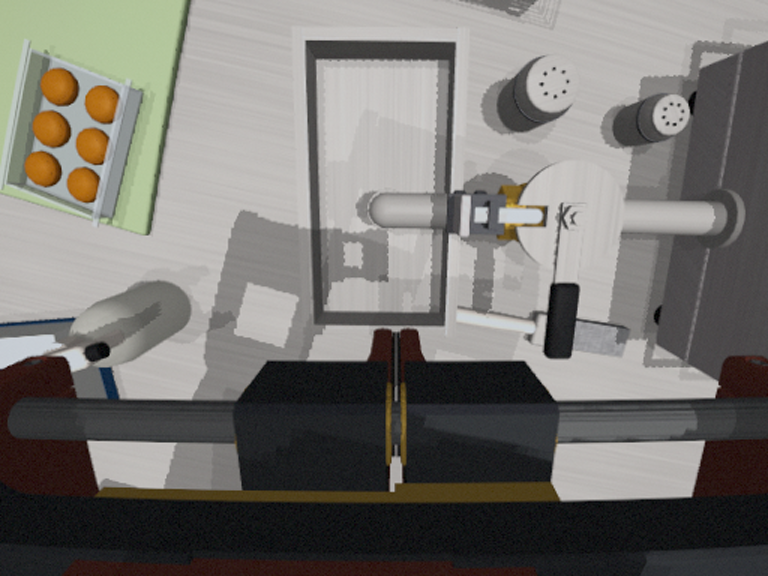

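```bash
python3 - <<'E'
from h import *
im=cv2.imread("pics/wr_5.png"); cv2.imwrite("pics/f6.png",cv2.resize(im[100:180,280:430],(750,400),interpolation=cv2.INTER_CUBIC))
n=ray("wrist",(542/1.5,216/1.5),157.5)[:2]; print(n,np.linalg.norm(n-[615,-148]))
E
```

```text
[ 610.16499099 -125.91279428] 22.61021823185256
```

View pics/f6.png

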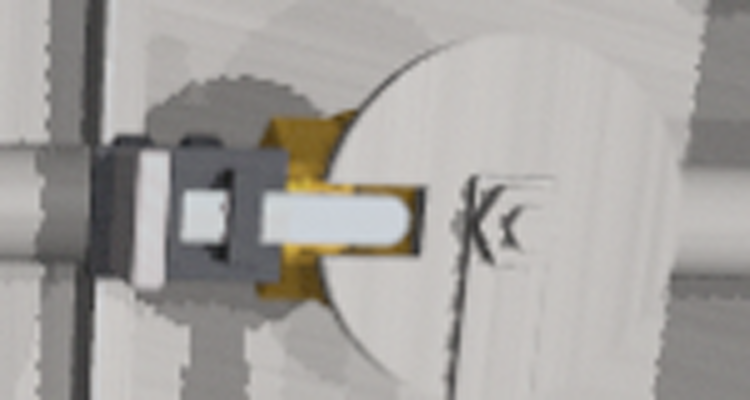

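The close-up shows the bolt fully in the slot, centred, with its nose at about 23 mm from the axis (24 expected when home). The tab is against the strap and the hand is clear, so I'm handing in.

```bash
python3 -c "
from workcell import order; print(order.close_job())"
```

```text
the job is handed in; nothing more can be done
None
```

The fryer's drain valve is shut and locked, and the job is handed in at about 19 s of the 51 s allowed. I pushed the lever round with closed fingers. I then pushed the bolt by its tab until it stopped, with the wrist force at about 23 N. Nothing was gripped.

**Last checks:**
- **Alignment:** before the bolt went in, the slot was at -78.1° and the bolt bar at -78.4°.
- **Bolt home:** the final close-up shows the bolt in the slot with the tab against its strap. The nose measured about 23 mm from the stem axis, where 24 mm is expected.
- **Hand clear:** the hand was about 130 mm above everything near the valve, and the wrist force was near zero.
- **Other items:** they look undisturbed in the pictures, but I did not measure each one again.

**What went wrong or disagreed:**
- **First pass missed:** my first push went over the lever without touching it. The real fingertips sit about 33 mm short of the reported TCP. I measured this in the pictures and corrected for it.
- **Network outliers:** the networks' lever and slot angles scattered by several degrees, and the scene camera's last tab reading was plainly wrong. I relied on the wrist-picture measurements instead.

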